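Find the sleeve that fits and hold it over the bracket's pivot pin

ROBOT

A 6-joint arm with a two-finger parallel gripper is mounted at the origin on the work surface. World frame = base frame: x ahead of the robot, y to its left, z up, the work surface at z = 0. Lengths are in m, angles in degrees, forces in N, time in s.
With the tool pointing down it reaches from about 0.4 to 0.825 m from the base axis. Payload 7 kg.
Tool frame: the origin (TCP) lies on the centre line of the jaws, within the pads' length; the fingertips stand 8 mm ahead of it and the grasp point (between the pads) lies 11 mm behind it (r.tcp_to_tips is the distance from the TCP to the fingertips, in m); z points along the fingers, y is the direction in which the jaws open and shut (so a half turn about z gives the same grasp; the last joint's range is limited). The gripper opens to 88 mm and grips with 3 to 60 N. Pads are 19 mm wide; open, the fingers measure 130 mm over their backs; the gripper's body (78 mm by 193 mm) begins 47 mm behind the grasp point.
Start: joints at [86.179, 20.546, 0.682, 0, -70.136, -16.507], TCP at [0.235, 0.633, 0.235] pointing down, gripper open.
Joint ranges: [-176.03, 176.03], [-82.01, 121.73], [-58.28, 71.71], [-173.87, 95.51], [-174.79, -0.11], [-173.66, 173.66]. Speed limits (degrees/s): [136.94, 136.94, 172.46, 180, 180, 180].

INTERFACE

Orientations are given as [roll, pitch, yaw] about the fixed x, y, z axes, in that order (R = Rz(yaw) Ry(pitch) Rx(roll)).
In Python, from plant import r gives the robot as it stands.
- The arm moves only by the tool drive_tool, never from a script. Its argument "plan" is text: rows parted by semicolons, each of 4 numbers parted by spaces: the shift along the tool's x, y, z in cm, then the turn about the tool's z in rad. A call has 1 to 8 rows; each row is the pose to reach, as a shift and turn from the pose commanded when the call began, along the tool's axes at that moment; what a row does not reach only later rows make up. A row lasts 1/8 s, in which the tool goes at most 62.5 mm and 10.7 degrees, less where a joint would pass 70% of its speed; a pose out of reach is approached as far as the arm can. A call with a gripper value outside its range is refused whole. "fingers" is the closure, from -1 (fully open) to 1 (shut), set as the call begins (left out, the last holds). The fingers move at their own pace and stop on an object; "squeeze" is the grip in N (left out, the last holds). Time passes only in rows, so rows that repeat a pose let the fingers close. It gives the time, the measured TCP pose, the force and the opening at its end, in the units of the state.
- r.get_state(): the state, without advancing time (a new reading comes with each control period).
- r.capture(name): name is "scene" or "top"; returns a dict with "frame" (420x560x3 uint8, red, green, blue), "fovy" (degrees; the focal length in pixels is half the picture's height over the tangent of half this angle, whatever the lens; pixels are square), "cx", "cy" (the principal point, pixels), "rvec" (rotation vector, rad) and "tvec" (3), from world to camera coordinates, as OpenCV has them. Camera axes: x right, y down, z forward; pixel columns grow to the right and rows downward; lengths in m; the calibration is good to about 2 mm. A picture is of the moment at which its call begins. There is no depth.
- r.close_job(): hands the job in, once; it reports no verdict.
The state is a dict: "time_s": time; "joints": joint angles; "qd": joint speeds; "joint_torque": joint torques, N m; "tcp_pos": TCP position; "eef_rot": TCP orientation; "contact_force": force on the tool from outside, world axes, zero at the start; "moment": the same for the moment, N m; "gripper_width": finger opening in m.
Only numpy, scipy, OpenCV 4.12 (cv2) and the standard library are available. Lean on these libraries where they do the work, as an engineer would, in place of code of your own. Each camera call takes 0.05 s, during which the arm holds its last target. There are 200 camera calls.

TASK

One of the two brass sleeves fits the swing-arm bracket: find out which by trying them on the blue gauge's pin (it has the same thickness as the bracket's pivot pin), and slide the one that fits all the way down on it. Stand or lay the sleeve that does not fit on the top bamboo plate, then carry the fitting one over the waffle iron and tray to the bracket and finish while still holding it upright, centred about a centimetre above the tip of the bracket's bare pivot pin without touching it, so that I can grease the pin. Leave the tray, the plates, the jar and the brush where they are.

Things in the scene. Friction and masses are not known exactly. Their poses are not given: they have to be found in the camera images.
- sleeve_a_mid (a point): centre (half-way up) of one of two outwardly identical brass sleeves: plain tube, outer diameter 34 mm, 50 mm high, standing upright, about 0.2 kg; its z axis is the tube's axis. The bore, open at both ends, is either 20.5 mm (slides freely over an 18 mm pin) or 16 mm (does not): which one is not told, so try it on the gauge
- sleeve_b_mid (a point): centre (half-way up) of the other brass sleeve: outer diameter 34 mm, 50 mm high, standing upright, about 0.2 kg, z along the tube. It has the other one of the two bores (20.5 or 16 mm)
- gauge_tip (a point): top of the upright steel gauge pin, 50 mm above the shelf. The fixed gauge is a blue disc of 52 mm diameter, 10 mm thick, with an 18 mm pin rising 40 mm from its middle; the pin's top 10 mm taper to 8 mm. A sleeve that fits goes down onto the disc, its centre then 15 mm below this point; one that does not fit stays caught on the taper, its centre about 17 to 19 mm above this point. z is up
- plate_floor (a point): centre of the flat inner floor of the top bamboo plate, 27 mm above the shelf. The stack of three bamboo plates (0.6 kg, not fastened) is 156 mm across and 35 mm high; the flat floor is about 115 mm across, within a rim 8 mm high. z is up
- pivot_tip (a point): top of the bare upright pivot pin of the fixed swing-arm bracket, 195 mm above the shelf. The steel pin is 18 mm thick, its top 10 mm taper to 8 mm, and it rises 45 mm out of the arm's dark hub (48 mm across). z is up; the arm with the tray leaves the hub roughly towards +y
- tray_center (a point): middle of the floor of the round steel tray, 148 mm above the shelf, tray 176 mm across, rim top at 163 mm. It is fixed to the arm of the bracket, 220 mm from the pivot, which swings about the pivot if pushed. Beneath it stands the closed waffle iron, about 216 mm across and 98 mm high, its handle towards the robot
- jar_mid (a point): centre (half-way up) of the empty glass storage jar, 92 mm across, 140 mm high, loose; a bystander
- brush_mid (a point): the pink silicone brush with a wooden handle, lying on the shelf, about 195 mm long, 16 mm thick, loose; this point is near its middle, x along the brush; a bystander

How it is judged (in metres and radians):
On the way:
1. the fitting sleeve has been slid all the way down the gauge pin (z of sleeve_b_mid in the frame of gauge_tip below -0.011 m and horizontal distance between sleeve_b_mid and gauge_tip below 0.004 m), for 0.2 s.
At the end, for the whole second after the job is handed in: The gripper holds the fitting sleeve still, upright within 0.12 rad, its axis within 6 mm of the pivot pin's, its lower end 2 to 22 mm above the pin's tip, not touching the bracket; the other sleeve rests, released, on the top plate, centre within 60 mm of the plate's (z of sleeve_b_mid in the frame of pivot_tip between 0.027 and 0.047 m and horizontal distance between sleeve_b_mid and pivot_tip below 0.006 m and angle between sleeve_b_mid's own z axis and vertical below 0.12 rad and linear speed of each of sleeve_b, sleeve_a below 0.02 m/s and contact force between the fingers and sleeve_b above 1 N and contact force between sleeve_b and bracket below 0.05 N and horizontal distance between sleeve_a_mid and plate_floor below 0.06 m and z of sleeve_a_mid in the frame of plate_floor between 0.01 and 0.04 m and contact force between the fingers and sleeve_a below 0.05 N); the arm keeps its last pose, push and grip.
It fails at once if the tray is pushed more than 25 mm aside (distance of tray_center from where it was at the start of the episode above 0.025 m).
It fails at once if the plates are moved more than 30 mm (distance of plate_floor from where it was at the start of the episode above 0.03 m).
It fails at once if the jar is moved more than 25 mm or tipped (distance of jar_mid from where it was at the start of the episode above 0.025 m or angle between jar_mid's own z axis and vertical above 0.35 rad).
It fails at once if the brush is moved more than 25 mm (distance of brush_mid from where it was at the start of the episode above 0.025 m).
It also fails if it takes over 67 s, if anything falls off the work surface, if the arm or the gripper's body presses on something with over 40 N, if the wrist force passes 120 N, or if a joint passes its speed limit or range.

## Working session

There is one attempt and no reset: what is moved stays moved. The work goes in short steps, Python scripts to look and compute and a tool call to move; the robot and the scene stay as the last step left them, time stands still between calls to the robot, and variables do not carry over. Pictures are saved under pics/ and viewed, about 8 in all and at most 12, crops included, and the job is handed in when it is done.

Besides the shell and the picture viewer there is one more tool, called after "Request:" as a command line: name --argument value ..., lists and objects as JSON in quotes. drive_tool: Moves the arm, as the interface text tells. Its arguments: {"type":"object","properties":{"plan":{"type":"string"},"fingers":{"type":"number"},"squeeze":{"type":"number"}},"required":["plan"]}

```bash
mkdir -p pics; ls; python3 - <<'E'
from plant import r
import cv2,numpy as np
print(r.get_state())
for n in("scene","top"):
    c=r.capture(n); cv2.imwrite(f"pics/{n}0.png",c["frame"][:,:,::-1])
    R=cv2.Rodrigues(np.array(c["rvec"],float))[0]
    print(n,c["fovy"],c["cx"],c["cy"],c["rvec"],c["tvec"],-R.T@np.array(c["tvec"]).ravel(), [k for k in c])
E
```

```text
pics
{'time_s': 0.0, 'joints': array([ 8.61773169e+01,  2.05912676e+01,  6.32806817e-01, -1.98738476e-02,
       -7.01357426e+01, -1.65066842e+01]), 'qd': array([-0.01256211,  0.0514343 , -0.01926579,  0.04766163,  0.00696336,
       -0.1012642 ]), 'joint_torque': array([ 1.59335134e-03, -5.82718921e+01,  2.93041956e+01,  6.99727044e+00,
        7.03483616e-03, -1.49113962e-04]), 'tcp_pos': array([0.23436809, 0.63248946, 0.233618  ]), 'eef_rot': array([ 1.79904370e+02, -8.85568234e-03, -2.03361283e+01]), 'contact_force': array([-0.29663157, -0.91940569, -0.08813137]), 'moment': array([-0.00071356, -0.04423648,  0.03261474]), 'gripper_width': 0.08754893758043766}
scene 46.0718888607119 280.55282754021107 204.3528192841035 [ 2.05803887  1.54949418 -0.50650408] [-0.14074952 -0.36977343  1.51995343] [ 1.19642581 -0.21008126  0.99560655] ['frame', 'fovy', 'cx', 'cy', 'rvec', 'tvec']
top 52.76382535979869 284.91546999900515 220.10226982566863 [ 2.15605037 -2.06886471  0.216035  ] [-0.05126161  0.60138218  1.13945547] [ 0.35850985 -0.03291081  1.23815775] ['frame', 'fovy', 'cx', 'cy', 'rvec', 'tvec']
```

View pics/scene0.png

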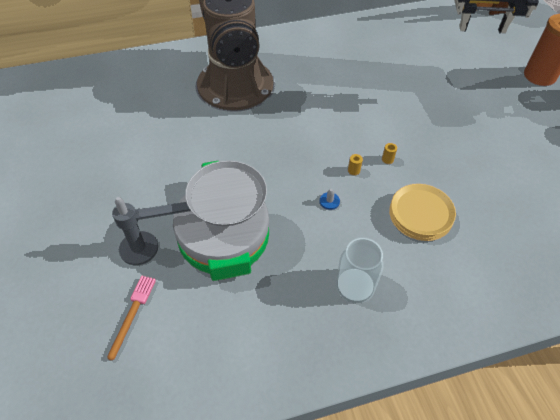

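View pics/top0.png

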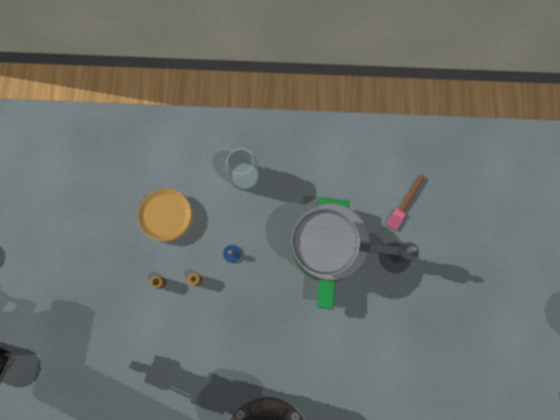

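Scene: sleeves at (355,164) and (389,153), gauge (330,200), plates (423,212), bracket pin (121,203), jar (360,270). Top: sleeves (157,282) and (194,279), gauge (232,254), plates (165,215), pin (~410,250). Next, an enlarged collage for precise pixels.

```bash
cat > h.py <<'E'
import cv2,numpy as np
def cam(c):
    R=cv2.Rodrigues(np.array(c["rvec"],float))[0]; t=np.array(c["tvec"],float).ravel()
    f=c["frame"].shape[0]/2/np.tan(np.radians(c["fovy"])/2)
    K=np.array([[f,0,c["cx"]],[0,f,c["cy"]],[0,0,1]]); return K,R,t
def ray(c,p):
    K,R,t=cam(c); d=R.T@np.linalg.solve(K,[p[0],p[1],1]); return -R.T@t,d/np.linalg.norm(d)
def onz(c,p,z):
    o,d=ray(c,p); return o+d*(z-o[2])/d[2]
def tri(c1,p1,c2,p2):
    o,d=ray(c1,p1);q,e=ray(c2,p2); s=np.linalg.lstsq(np.c_[d,-e],q-o,rcond=None)[0]
    a,b=o+d*s[0],q+e*s[1]; return (a+b)/2,np.linalg.norm(a-b)
def proj(c,X):
    K,R,t=cam(c); u=K@(R@np.array(X,float)+t); return u[:2]/u[2]
def crop(c,cen,w=24,k=8):
    x,y=int(cen[0]),int(cen[1]); im=np.ascontiguousarray(c["frame"][y-w:y+w,x-w:x+w,::-1])
    im=cv2.resize(im,None,fx=k,fy=k,interpolation=cv2.INTER_CUBIC)
    for i in range(0,2*w,8): 
        cv2.putText(im,str(x-w+i),(i*k,8),0,.3,(255,255,255)); cv2.putText(im,str(y-w+i),(0,i*k+4),0,.3,(255,255,255))
        cv2.line(im,(i*k,10),(i*k,16),(255,255,255));cv2.line(im,(18,i*k),(24,i*k),(255,255,255))
    return im
E
python3 - <<'E'
from plant import r
from h import *
import pickle
s=r.capture("scene");t=r.capture("top"); pickle.dump((s,t),open("c0.pkl","wb"))
A=np.hstack([crop(s,p,16,12) if 0 else crop(s,p,16,8) for p in((355,164),(389,153),(330,198))])
B=np.hstack([crop(t,p,16,8) for p in((194,279),(157,282),(232,254))])
C=np.hstack([crop(s,(122,207),16,8),crop(t,(410,250),16,8),np.zeros((256,256,3),np.uint8)])
m=np.vstack([A,B,C]);cv2.imwrite("pics/crop.png",cv2.resize(m,(600,600)) if 0 else m[:, :])
for n,c in(("s",s),("t",t)):
    h=cv2.cvtColor(c["frame"],cv2.COLOR_RGB2HSV)
    for nm,lo,hi in(("br",(10,140,60),(28,255,255)),("blue",(105,140,40),(130,255,255))):
        N,_,st,ce=cv2.connectedComponentsWithStats(cv2.inRange(h,lo,hi))
        for i in range(1,N):
            if st[i,4]>25: print(n,nm,st[i],ce[i].round(2))
E
python3 -c "
import cv2;m=cv2.imread('pics/crop.png');cv2.imwrite('pics/crop.png',cv2.resize(m,(600,600)) if m.shape[0]>600 else m)"
```

```text
s br [470   0  30   7 114] [484.32   2.78]
s br [ 525   14   35   71 1038] [547.67  53.22]
s br [382 143  15  20 210] [389.2  152.68]
s br [349 154  13  21 219] [354.85 163.96]
s br [108 301  32  59 421] [123.28 330.12]
s blue [320 193  20  16 194] [329.19 201.69]
t br [402 181  18  29  64] [410.16 194.83]
t br [154 211   9  10  26] [158.58 216.08]
t br [148 216   8  13  38] [150.76 221.61]
t br [189 274  11  11  74] [193.86 278.81]
t br [151 277  13  10  72] [156.97 281.57]
t blue [224 246  16  16 122] [231.87 253.8 ]
```

View pics/crop.png

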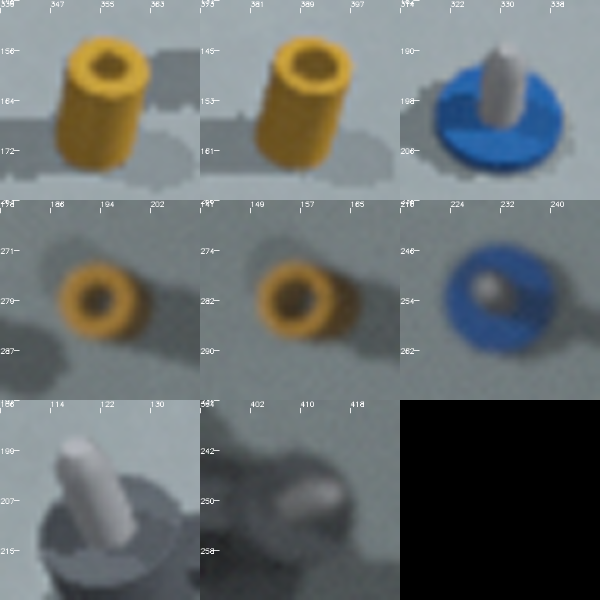

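The crops show sleeve rims at scene (355.9,158.2) and (390.7,147.2), top (193.2,278.5) and (155.9,281.5). The far one clearly has the wider bore. Gauge tip s(330.6,189) t(229.4,251.1); pivot tip s(117.5,197.7) t(415.1,247.9).

```bash
python3 - <<'E'
from h import *
import pickle
s,t=pickle.load(open("c0.pkl","rb"))
P=dict(near=((355.9,158.2),(193.2,278.5),.05),far=((390.7,147.2),(155.9,281.5),.05),gauge=((330.6,189),(229.4,251.1),.05),pivot=((117.5,197.7),(415.1,247.9),.195),plate=((422.5,212),(165,215),.035))
for k,(a,b,z) in P.items():
    X,e=tri(s,a,t,b); print(k,X.round(4),"gap",round(e,4),"scene@z",onz(s,a,z).round(4)[:2],"top@z",onz(t,b,z).round(4)[:2])
# whole-blob: plates via orange hull, gauge disc via blue hull (incl. pin) ellipse
for n,c,w in(("s",s,(380,175,90,75)),("t",t,(130,180,70,70))):
    x,y,W,H=w;h=cv2.cvtColor(c["frame"],cv2.COLOR_RGB2HSV)[y:y+H,x:x+W]
    m=cv2.inRange(h,(8,90,60),(32,255,255));ct=max(cv2.findContours(m,0,1)[0],key=cv2.contourArea)
    e=cv2.fitEllipse(cv2.convexHull(ct));b=cv2.boundingRect(ct);print("plate",n,np.add(e[0],(x,y)).round(1),np.round(e[1],1),b, onz(c,np.add(e[0],(x,y)),.03).round(3))
h=cv2.cvtColor(t["frame"],cv2.COLOR_RGB2HSV);ct=max(cv2.findContours(cv2.inRange(h,(100,110,30),(130,255,255)),0,1)[0],key=cv2.contourArea)
e=cv2.fitEllipse(cv2.convexHull(ct));print("disc top",e[0],e[1],onz(t,e[0],.009).round(4))
E
```

```text
near [0.4291 0.2226 0.051 ] gap 0.0016 scene@z [0.4283 0.2239] top@z [0.4289 0.222 ]
far [0.4166 0.3257 0.0497] gap 0.0014 scene@z [0.4169 0.3263] top@z [0.4164 0.3249]
gauge [0.5091 0.1258 0.0537] gap 0.0006 scene@z [0.5064 0.1268] top@z [0.5097 0.1265]
pivot [ 0.5178 -0.3513  0.1986] gap 0.0016 scene@z [ 0.515  -0.3512] top@z [ 0.5183 -0.3533]
plate [0.6131 0.3289 0.0189] gap 0.0029 scene@z [0.6228 0.3215] top@z [0.6092 0.3227]
plate s [422.  211.8] [55.7 66.5] (10, 9, 66, 57) [0.619 0.323 0.03 ]
plate t [164.7 214.9] [52.2 54.1] (8, 9, 54, 53) [0.61  0.325 0.03 ]
disc top (231.4401397705078, 253.4067840576172) (16.19825553894043, 16.814044952392578) [0.5084 0.1256 0.009 ]
```

```bash
cat >> h.py <<'E'
from scipy.spatial.transform import Rotation as Ro
def shift(st,target):
    R=Ro.from_euler('xyz',st["eef_rot"],degrees=True).as_matrix()
    return (R.T@(np.array(target)-st["tcp_pos"])*100).round(2)
def cap():
    from plant import r
    return r.capture("scene"),r.capture("top"),r.get_state()
E
python3 - <<'E'
from plant import r
from h import *
st=r.get_state();print(shift(st,(.4166,.3257,.10)),shift(st,(.4166,.3257,.022)))
import pickle
s,t=pickle.load(open("c0.pkl","rb"));print("jar base",onz(t,(244,176),0),onz(s,(356,285),0))
E
```

```text
[27.75 22.44 13.43] [27.75 22.44 21.23]
jar base [0.74803826 0.1043396  0.        ] [0.74604615 0.1063195  0.        ]
```

Request:
drive_tool --plan "3 2.4 1 0; 7 5.6 3 0; 12 9.6 5.5 0; 17 13.8 8 0; 21.5 17.5 10 0; 25 20.4 11 0; 27 22.1 11.4 0; 27.75 22.45 11.4 0" --fingers -1 --squeeze 20

```text
time_s: 1.2
tcp_pos: [0.4172, 0.3243, 0.1202]
eef_rot: [179.9, 0.0, -20.4]
contact_force: [0.1, 1.7, 0.3]
gripper_width: 0.0873
```

Request:
drive_tool --plan "0 0 2.5 0; 0 -0.1 5 0; 0 -0.1 7.5 0; 0 -0.1 9 0; 0 -0.1 9.7 0; 0 -0.1 9.7 0"

```text
time_s: 1.95
tcp_pos: [0.4171, 0.3272, 0.0236]
eef_rot: [180.0, -0.0, -20.3]
contact_force: [-0.4, 0.2, 0.6]
gripper_width: 0.0874
```

Request:
drive_tool --plan "0 0 0 0; 0 0 0 0; 0 0 0 0; 0 0 0 0; 0 0 0 0; 0 0 0 0" --fingers 1 --squeeze 20

```text
time_s: 2.7
tcp_pos: [0.417, 0.3267, 0.0235]
eef_rot: [180.0, 0.0, -20.3]
contact_force: [0.2, -0.3, 2.6]
gripper_width: 0.0338
```

Request:
drive_tool --plan "0 0 -3 0; 0 0 -7 0; 2 2 -9 0; 6 6 -9 0; 10 10 -9 0; 13.5 13.5 -8.5 0; 15.3 15.3 -7.5 0; 15.6 15.6 -7 0"

```text
time_s: 3.7
tcp_pos: [0.5089, 0.1247, 0.0927]
eef_rot: [179.9, 0.1, -20.5]
contact_force: [-0.9, 0.5, -1.2]
gripper_width: 0.0344
```

```bash
python3 - <<'E'
from h import *
s,t,st=cap();print(st["tcp_pos"],st["gripper_width"],st["contact_force"])
g=(.509,.126,.04)
A=np.hstack([crop(s,proj(s,g)-(0,8),32,9),crop(t,proj(t,g),32,9)])
cv2.imwrite("pics/g1.png",cv2.resize(A,(800,400)))
E
```

```text
[0.50867432 0.12596249 0.09274285] 0.033865607499049925 [-0.23382339  0.01563992 -1.90176117]
```

View pics/g1.png

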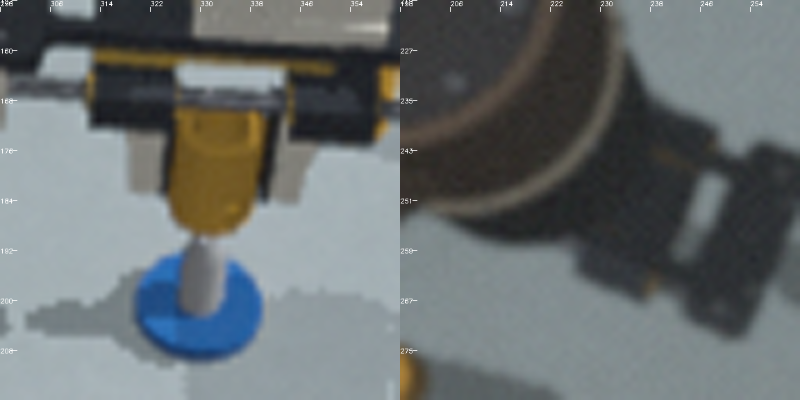

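Left view: the held sleeve's lower edge is at about (330.6,189.3), just over the pin (~330.8,189). I'll check that against the projected bottom rim.

```bash
python3 - <<'E'
from h import *
import pickle
s,t=pickle.load(open("c0.pkl","rb"))
a=np.linspace(0,2*np.pi,180)
for x in(.505,.509,.513):
    p=np.array([proj(s,(x+.017*np.cos(k),.126+.017*np.sin(k),.0927+.0015-.025)) for k in a]);i=p[:,1].argmax();print(x,p[i].round(1),p[:,0].min().round(1),p[:,0].max().round(1))
E
```

```text
0.505 [331.3 189.2] 323.8 337.8
0.509 [331.8 190.4] 324.3 338.4
0.513 [332.4 191.7] 324.9 339.0
```

Request:
drive_tool --plan "0.1 -0.05 0.5 0; 0.1 -0.05 1.2 0; 0.1 -0.05 1.8 0; 0.1 -0.05 2.3 0; 0.1 -0.05 2.7 0; 0.1 -0.05 2.9 0; 0.1 -0.05 2.9 0"

```text
time_s: 4.68
tcp_pos: [0.5103, 0.1265, 0.0645]
eef_rot: [180.0, 0.0, -20.3]
contact_force: [0.2, 0.0, -2.3]
gripper_width: 0.0338
```

Request:
drive_tool --plan "0 0 0.4 0; 0 0 0.8 0; 0 0 1.2 0; 0 0 1.5 0; 0 0 1.5 0"

```text
time_s: 5.3
tcp_pos: [0.5101, 0.1265, 0.0492]
eef_rot: [180.0, 0.0, -20.3]
contact_force: [-0.9, 0.4, -2.0]
gripper_width: 0.0338
```

It fits: the sleeve's lower end is 24 mm below the tip with no resistance. Now sliding it down to the disc.

Request:
drive_tool --plan "0 0 0.4 0; 0 0 0.8 0; 0 0 1.2 0; 0 0 1.4 0; 0 0 1.5 0; 0 0 1.55 0; 0 0 1.55 0"

```text
time_s: 6.18
tcp_pos: [0.5103, 0.1266, 0.0341]
eef_rot: [-180.0, -0.0, -20.3]
contact_force: [-0.1, 0.3, -1.7]
gripper_width: 0.0343
```

Request:
drive_tool --plan "0 0 0.1 0; 0 0 0.1 0; 0 0 0.1 0"

```text
time_s: 6.55
tcp_pos: [0.5105, 0.1267, 0.0335]
eef_rot: [-180.0, -0.0, -20.3]
contact_force: [-1.5, -0.4, 5.8]
gripper_width: 0.0338
```

Request:
drive_tool --plan "0 0 -0.1 0; 0 0 -0.1 0; 0 0 -0.1 0; 0 0 -0.1 0; 0 0 -2 0; 0 0 -5 0; 0 0 -8 0; 0 0 -8.5 0" --fingers -1

```text
time_s: 7.55
tcp_pos: [0.5114, 0.1273, 0.1201]
eef_rot: [-179.8, -0.1, -20.3]
contact_force: [0.2, 0.0, -0.3]
gripper_width: 0.0874
```

```bash
python3 - <<'E'
from plant import r
from h import *
st=r.get_state();print(st["tcp_pos"],shift(st,(.429,.2226,.0225)))
E
```

```text
[0.51141014 0.12725667 0.1201363 ] [-11.06  -6.05   9.75]
```

Request:
drive_tool --plan "-2 -1 0 0; -6 -3.2 0 0; -9.5 -5.2 1 0; -11 -6 3 0; -11.05 -6.05 6 0; -11.05 -6.05 8.7 0; -11.05 -6.05 9.6 0; -11.05 -6.05 9.6 0"

```text
time_s: 8.55
tcp_pos: [0.4275, 0.2214, 0.0216]
eef_rot: [179.9, 0.0, -20.3]
contact_force: [0.4, 0.7, 0.3]
gripper_width: 0.0876
```

Request:
drive_tool --plan "0 0 0 0; 0 0 0 0; 0 0 0 0; 0 0 0 0; 0 0 0 0; 0 0 0 0" --fingers 1

```text
time_s: 9.3
tcp_pos: [0.4279, 0.222, 0.0222]
eef_rot: [-180.0, -0.0, -20.3]
contact_force: [-0.3, -0.8, -0.6]
gripper_width: 0.0343
```

```bash
python3 - <<'E'
from plant import r
from h import *
st=r.get_state();print(st["tcp_pos"],st["gripper_width"],shift(st,(.611,.324,.055)))
E
```

```text
[0.42789041 0.2219862  0.02216282] 0.034346304953219234 [ 13.63 -15.93  -3.27]
```

Request:
drive_tool --plan "0 0 -3 0; 1 -1 -7 0; 4 -4.5 -9.5 0; 7.5 -8.8 -9.5 0; 10.5 -12.5 -9.5 0; 12.8 -15 -8.5 0; 13.6 -15.9 -6.5 0; 13.6 -15.9 -5 0"

```text
time_s: 10.3
tcp_pos: [0.6096, 0.3228, 0.0694]
eef_rot: [179.9, 0.1, -20.4]
contact_force: [-0.6, -0.6, -2.8]
gripper_width: 0.0344
```

Request:
drive_tool --plan "0 0 0.5 0; 0 0 1.0 0; 0 0 1.5 0; 0 0 1.8 0; 0 0 2.0 0; 0 0 2.0 0"

```text
time_s: 11.05
tcp_pos: [0.6104, 0.3235, 0.0521]
eef_rot: [-180.0, 0.0, -20.3]
contact_force: [-0.6, 0.8, -2.1]
gripper_width: 0.0343
```

Request:
drive_tool --plan "0 0 0.1 0; 0 0 0.2 0; 0 0 0.3 0; 0 0 0.35 0; 0 0 0.35 0; 0 0 0.35 0"

```text
time_s: 11.8
tcp_pos: [0.6105, 0.3236, 0.0492]
eef_rot: [-180.0, -0.0, -20.3]
contact_force: [-2.4, -1.1, 6.4]
gripper_width: 0.0343
```

Request:
drive_tool --plan "0 0 0 0; 0 0 0 0; 0 0 0 0; 0 0 0 0; 0 0 -2 0; 0 0 -5 0; 0 0 -8 0; 0 0 -9 0" --fingers -1

```text
time_s: 12.8
tcp_pos: [0.6113, 0.3242, 0.1408]
eef_rot: [-179.8, -0.1, -20.3]
contact_force: [0.5, 0.0, -0.1]
gripper_width: 0.0878
```

```bash
python3 - <<'E'
from plant import r
from h import *
s,t,st=cap();print(st["tcp_pos"],shift(st,(.510,.1265,.0336)))
A=np.hstack([s["frame"][110:260,290:490],t["frame"][190:340,100:300]])[:,:,::-1]
cv2.imwrite("pics/p1.png",cv2.resize(A,(800,300),interpolation=cv2.INTER_CUBIC))
E
```

```text
[0.61083615 0.32393491 0.13962471] [-2.61 22.04 10.56]
```

View pics/p1.png

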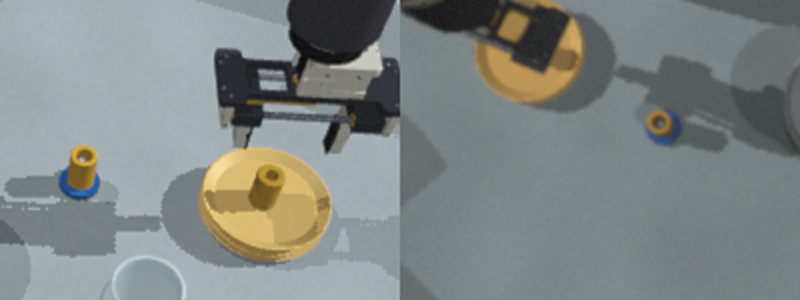

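The small-bore sleeve stands mid-plate (scene ≈(424,203)); the fitting one sits down on the gauge's disc. Regrasping the latter.

Request:
drive_tool --plan "-0.3 3 0 0; -1 8 0 0; -1.7 14 0 0; -2.2 19 1 0; -2.6 21.7 3 0; -2.6 22.04 6 0; -2.6 22.04 9 0; -2.6 22.04 9.5 0"

```text
time_s: 13.9
tcp_pos: [0.5075, 0.1246, 0.041]
eef_rot: [179.8, 0.2, -20.4]
contact_force: [0.3, -0.2, 0.3]
gripper_width: 0.0876
```

Request:
drive_tool --plan "0 0 0.6 0; 0 0 0.9 0; 0 0 0.9 0"

```text
time_s: 14.28
tcp_pos: [0.5098, 0.1262, 0.035]
eef_rot: [-180.0, -0.0, -20.3]
contact_force: [-0.9, -0.9, -0.8]
gripper_width: 0.0875
```

Request:
drive_tool --plan "0 0 0 0; 0 0 0 0; 0 0 0 0; 0 0 0 0; 0 0 0 0; 0 0 0 0; 0 0 0 0" --fingers 1 --squeeze 25

```text
time_s: 15.15
tcp_pos: [0.5096, 0.126, 0.0346]
eef_rot: [-180.0, -0.0, -20.3]
contact_force: [-0.2, 0.7, 1.0]
gripper_width: 0.0341
```

Request:
drive_tool --plan "0 0 -0.8 0; 0 0 -2.5 0; 0 0 -5 0; 0 0 -9 0; 0 0 -14 0; 0 0 -18 0; 0 0 -21 0; 0 0 -22 0"

```text
time_s: 16.15
tcp_pos: [0.5098, 0.1261, 0.2566]
eef_rot: [-179.9, -0.1, -20.3]
contact_force: [0.8, -0.2, -2.5]
gripper_width: 0.0338
```

```bash
python3 - <<'E'
from plant import r
from h import *
st=r.get_state();print(st["tcp_pos"],st["joints"].round(1),st["gripper_width"],shift(st,(.517,-.352,.252)))
E
```

```text
[0.50982887 0.12610707 0.25661371] [ 35.3   5.4 -16.2   0.  -68.2  34.4] 0.03378325087646809 [17.28 44.58  0.38]
```

Request:
drive_tool --plan "0.8 2 -0.5 0; 2.6 6.5 -1 0; 4.6 12 -1 0; 6.8 17.5 -1 0; 9 23 -1 0; 11 28.5 -1 0; 12.8 33 -1 0; 13.6 35 -1 0"

```text
time_s: 17.15
tcp_pos: [0.5136, -0.2525, 0.2626]
eef_rot: [180.0, 0.2, -20.5]
contact_force: [0.6, -0.0, -2.3]
gripper_width: 0.0339
```

```bash
python3 - <<'E'
from plant import r
from h import *
st=r.get_state();print(st["tcp_pos"],st["eef_rot"],st["joints"].round(1),st["gripper_width"],shift(st,(.518,-.352,.255)))
E
```

```text
[ 0.51364165 -0.2524773   0.26258653] [179.96376047   0.2027337  -20.49810616] [ -6.6  10.   -9.9  -0.  -70.2  76.1] 0.03386408768988573 [3.9  9.17 0.75]
```

Request:
drive_tool --plan "0.5 1.5 0 0; 1.8 4.5 0 0; 3 7.2 0.2 0; 3.7 8.8 0.4 0; 3.9 9.2 0.5 0; 3.9 9.2 0.5 0; 3.9 9.2 0.5 0; 3.9 9.2 0.5 0"

```text
time_s: 18.15
tcp_pos: [0.5202, -0.3487, 0.2599]
eef_rot: [-180.0, -0.0, -20.3]
contact_force: [-0.1, 0.4, -2.3]
gripper_width: 0.0344
```

```bash
python3 - <<'E'
from h import *
import pickle
s,t,st=cap();print(st["tcp_pos"],st["eef_rot"],st["gripper_width"],st["contact_force"],shift(st,(.518,-.352,.255)))
pickle.dump((s,t,st),open("c1.pkl","wb"))
A=np.hstack([crop(s,(120,195),24,12),crop(t,(410,250),24,12)])
cv2.imwrite("pics/v1.png",cv2.resize(A,(800,400)))
E
```

```text
[ 0.52017129 -0.34889374  0.25985328] [-1.79996587e+02 -2.37785228e-02 -2.02896773e+01] 0.03386781326999951 [-6.51850591e-01  3.63014502e-04 -3.07153077e+00] [-0.1   0.37  0.49]
```

View pics/v1.png

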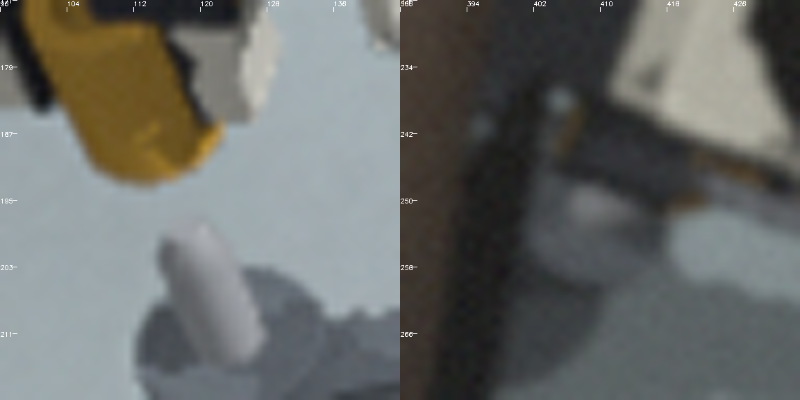

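Left view: the sleeve's bottom rim has its lowest point at ≈(112.9,192.7) and right corner ≈(122,186). The pin tip is ≈(118,198). Comparing with projections.

```bash
python3 - <<'E'
from h import *
import pickle
s,t,st=pickle.load(open("c1.pkl","rb"));a=np.linspace(0,2*np.pi,360)
x,y,z=st["tcp_pos"]
def low(x,y,z,r=.017):
    p=np.array([proj(s,(x+r*np.cos(k),y+r*np.sin(k),z)) for k in a]);i=p[:,1].argmax();j=p[:,0].argmax();return p[i].round(1),p[j].round(1)
for dx,dy in((0,0),(.004,0),(-.004,0),(0,.004),(0,-.004)): print(dx,dy,low(x+dx,y+dy,z-.0246))
# masks: brass blob in scene near bracket
f=s["frame"];h=cv2.cvtColor(f,cv2.COLOR_RGB2HSV)[165:200,85:140]
m=cv2.inRange(h,(10,140,60),(28,255,255));ys,xs=np.nonzero(m);ys+=165;xs+=85
k=ys.argmax();print("lowest row",ys.max(),xs[ys==ys.max()], "rightmost",xs.max(),ys[xs==xs.max()],"leftmost by row",[(q,xs[ys==q].min(),xs[ys==q].max()) for q in range(178,194,2) if (ys==q).any()])
for X in((.517,-.352),(.520,-.352),(.517,-.349)): print("pin edges",X,proj(s,(*X,.195)).round(1),proj(s,(*X,.150)).round(1))
# pin: gray bright rows, centre by row
g=cv2.cvtColor(f,cv2.COLOR_RGB2GRAY)
for q in(202,206,210): print(q,g[q,106:138])
E
```

```text
0 0 (array([112. , 193.8]), array([122.5, 185.8]))
0.004 0 (array([112.1, 195.3]), array([122.7, 187.3]))
-0.004 0 (array([111.8, 192.2]), array([122.3, 184.3]))
0 0.004 (array([114. , 193.3]), array([124.6, 185.4]))
0 -0.004 (array([109.9, 194.2]), array([120.4, 186.1]))
lowest row 191 [110 111 112 113 114 115 116] rightmost 124 [170] leftmost by row [(178, np.int64(101), np.int64(116)), (180, np.int64(102), np.int64(116)), (182, np.int64(103), np.int64(117)), (184, np.int64(105), np.int64(118)), (186, np.int64(106), np.int64(121)), (188, np.int64(107), np.int64(120)), (190, np.int64(108), np.int64(118))]
pin edges (0.517, -0.352) [117.2 198.5] [122.6 211.5]
pin edges (0.52, -0.352) [117.3 199.7] [122.8 212.6]
pin edges (0.517, -0.349) [118.7 198.2] [124.1 211.2]
202 [163 164 164 163 163 163 165 164 151 104  98 114 121 138 149 156 160 158
 157 161 161 164 163 166 168 169 168 169 169 170 169 171]
206 [165 165 166 166 166 166 166 168 161 147 111  96  97 101 117 130 144 151
 157 159 121 111 109 112 107 106 112 139 163 171 169 170]
210 [165 165 164 165 164 166 145  90  76  76  75  78  96 100  98 106 120 136
 146 154 156 132  97  95  94  94  97  95 102  92  96  94]
```

Request:
drive_tool --plan "-0.05 0.27 0.4 0; -0.05 0.27 1 0; -0.05 0.27 1.6 0; -0.05 0.27 2.1 0; -0.05 0.27 2.5 0; -0.05 0.27 2.7 0; -0.05 0.27 2.8 0; -0.05 0.27 2.8 0"

```text
time_s: 19.25
tcp_pos: [0.5187, -0.3517, 0.2317]
eef_rot: [180.0, -0.0, -20.3]
contact_force: [-0.8, 0.4, -2.2]
gripper_width: 0.0337
```

```bash
python3 - <<'E'
from h import *
import pickle
s,t,st=cap();print(st["tcp_pos"],st["eef_rot"],st["gripper_width"],st["contact_force"])
pickle.dump((s,t,st),open("c2.pkl","wb"))
A=np.hstack([crop(s,(120,200),24,12),cv2.resize(np.ascontiguousarray(s["frame"][:,:,::-1]),(576,576))])
cv2.imwrite("pics/v2.png",cv2.resize(A,(800,400)))
E
```

```text
[ 0.51872634 -0.35174306  0.23175701] [ 1.79998371e+02 -1.79188346e-02 -2.03252904e+01] 0.033865926890204776 [-0.13084397 -0.36102633 -1.73749775]
```

View pics/v2.png

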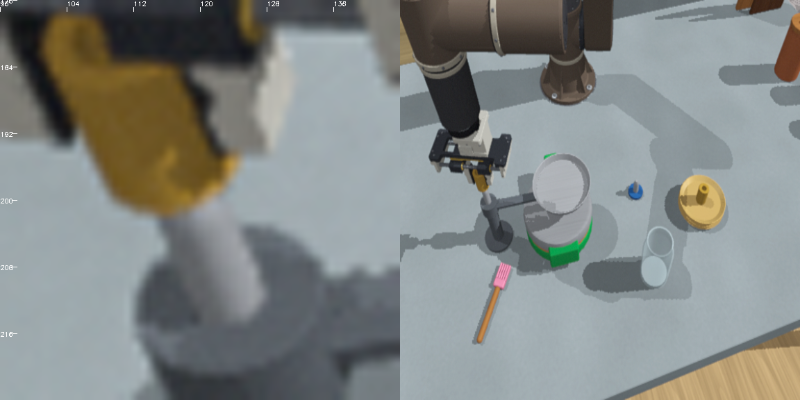

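Sleeve and pin axes line up in the scene view, to about 0.6 px at crop (170–175,172). The small-bore sleeve stands mid-plate, and the tray, jar and brush haven't moved. The wrist force shows only the sleeve's weight.

```bash
python3 - <<'E'
from plant import r
print(r.close_job())
E
```

```text
the job is handed in; nothing more can be done
None
```

I handed the job in at about 19 s of robot time. The arm is holding the fitting sleeve upright about 1 cm above the bracket's pivot pin.

- **Which one fits:** The sleeve farther from the gauge looked wider-bored in the pictures, so I tried it first. It slid down the gauge pin with no resistance until it seated on the disc, where the force rose to about 6 N. I did not try the other sleeve on the gauge. I took it as the misfit because the two bores differ.
- **Other sleeve:** It is standing released near the middle of the top plate, which the last pictures confirm.
- **Final pose:** The tool is at (0.5187, -0.3517, 0.2318), tilted less than 0.1°, with the jaws 33.9 mm apart on the sleeve. The sleeve's lower end is about 12 mm above the pin's tip. The wrist force shows only the sleeve's weight, so nothing is touching the bracket.
- **Bystanders:** The tray, plates, jar and brush looked undisturbed in the last picture; I did not measure them.
- **Disagreements:** The two cameras differed by about 3 mm in x. I trusted the top view, which agreed with where the gauge pin turned out to be. They differed by about 2 mm in the pin's y position. The camera check of the sleeve on the pin was off by about 1 mm sideways in the picture. I estimate the sleeve is within 2 to 3 mm of the pin's axis; the limit is 6 mm.

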